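# Check the bandsaw's brake lever stops short of its bar

### The arm

A 7-joint arm with a two-finger parallel gripper is mounted at the origin on the work surface. World frame = base frame: x ahead of the robot, y to its left, z up, the work surface at z = 0. Lengths are in m, angles in rad, forces in N, time in s.
With the tool pointing down it reaches from about 0.4 to 0.875 m from the base axis. Payload 19.3 kg.
Tool frame: the origin (TCP) lies midway between the tips of the shut fingers; the grasp point (between the pads) lies 19 mm behind it; x points along the fingers, y is the direction in which the jaws open and shut, and the axes are right-handed (so a half turn about x gives the same grasp; the last joint's range is limited). The gripper opens to 85 mm and grips with 20 to 120 N. Pads are 22 mm wide; open, the fingers measure 114 mm over their backs; the gripper's body (76 mm by 85 mm) begins 54 mm behind the grasp point. The pads swing forward as they close: fully open they stand 13 mm farther back than shut.
Start: joints at [-1.189, 0.521, -0.036, 1.599, 0.021, 1.021, -0.113], TCP at [0.273, 0.562, 0.231] pointing down, gripper open.
Joint ranges: [-2.91, 2.91], [-0.3, 2.13], [-1.5, 1.42], [0.17, 2.43], [-1.26, 4.41], [0.16, 1.93], [-2.52, 2.52]. Speed limits (rad/s): [1.89, 1.89, 2.39, 2.39, 3.01, 3.01, 3.01].

### API

Orientations are given as [roll, pitch, yaw] about the fixed x, y, z axes, in that order (R = Rz(yaw) Ry(pitch) Rx(roll)).
In Python, from workcell import telemetry, vision, workorder gives the robot as it stands. The module is installed in compiled form; this text tells all that it offers.
- The arm moves only by the tool play_rows, never from a script. Its argument "deltas" is a list of rows, each a list of 7 numbers: the shift along the world's x, y, z in mm, then the turn, a rotation vector about the world's x, y, z in degrees, then the finger opening in mm, from 0 to 85.4. In form: [[x, y, z, wx, wy, wz, jaw], ...]. A call has 1 to 8 rows; each row shifts and turns the commanded pose from where the row before left it; what a row does not reach is not made up. A row lasts 1/8 s, in which the tool goes at most 62.5 mm and 10.7 degrees, less where a joint would pass 70% of its speed; a pose out of reach is approached as far as the arm can. A call with a gripper value outside its range is refused whole. The fingers move at their own pace and stop on an object; "grip_force" is the grip in N (left out, the last holds). Time passes only in rows, so rows that do not move let the fingers close. It gives the time, the measured TCP pose, the force and the opening at its end, in the units of the state.
- telemetry.observe(): the state, without advancing time (a new reading comes with each control period).
- vision.grab_frame(name): name is "side" or "top"; returns the picture (400x640x3 uint8, red, green, blue); there is no depth.
- vision.camera_info(name): a dict with "mtx" (3x3 intrinsics, pixels), "rvec" (rotation vector, rad) and "tvec" (3), from world to camera coordinates, as OpenCV has them. Camera axes: x right, y down, z forward; pixel columns grow to the right and rows downward; lengths in m; the calibration is good to about 2 mm. A picture is of the moment at which its call begins. camera_info takes no time and is no camera call.
- workorder.job_done(): hands the job in, once; it reports no verdict.
The state is a dict: "clock": time; "qpos": joint angles; "qd": joint speeds; "joint_efforts": joint torques, N m; "position": TCP position; "tool_rot": TCP orientation; "force": force on the tool from outside, world axes, zero at the start; "moment": the same for the moment, N m; "grip_width": finger opening in m.
Only numpy, scipy, OpenCV 4.12 (cv2) and the standard library are available. Lean on these libraries where they do the work, as an engineer would, in place of code of your own. Each camera call takes 0.05 s, during which the arm holds its last target. There are 200 camera calls.

### The job

Check the red brake lever: with the outside of the fingers, press it in towards its bar until it comes up against its stop, and keep it pressed there for a good second to see that it stays short of the bar. Then ease it back out to rest, following it so that it does not snap, and move clear. Do not pinch the lever, force it hard against its stop or touch its bar, and leave the blue clutch lever and everything lying on the bench as they are.

Things in the scene. Friction and masses are not known exactly. Their poses are not given: they have to be found in the camera images.
- brake_unit: Brake (red lever) unit, fixed to the bench: plywood foot 130 x 220 x 18 mm with two upright steel posts carrying a level bar. Origin: centre of the foot's underside. x points from the lever side (front, towards the robot, within 0.3 rad) to the bar side, y runs along the bar, z up. Its highest point is 138 mm above the bench. The two units stand side by side, either one on the left.
- brake_bar: The fixed bar of the brake unit: black rubber grip, 28 mm thick, with a steel clamp collar (36 mm thick) and the lever's fork at its +y end. Origin on the bar's centre line, at x = 5, y = 0, z = 120 mm of brake_unit; it runs along y from -104 to +104 mm. Not to be touched.
- brake_lever (a joint): Red brake lever, rad: 0 at rest (sprung out), 0.30 at its stop, there parallel to the bar with 16 mm between them. Its upright pin is at x = -30, y = 80 mm of brake_unit; pressing turns it anticlockwise from above. At the press point the spring takes about 2.3 N to start and 5 N at the stop, which is then hard. Over 40 N is too much; let go, it would snap back.
- brake_press (a point): Press point on the red lever's outer (robot-side) face, 110 mm from its pin, 120 mm above the bench; it travels 33 mm to the stop. Turns with the lever: x points square into the face (the way to push), y along the lever to the pin, z up. The lever is a blade 10 mm thick, 22 mm high, ending in a round tip 46 mm beyond this point; free space in front of it, and below it down to the foot.
- clutch_unit: Clutch (blue lever) unit, fixed to the bench: plywood foot 130 x 220 x 18 mm with two upright steel posts carrying a level bar. Origin: centre of the foot's underside. x points from the lever side (front, towards the robot, within 0.3 rad) to the bar side, y runs along the bar, z up. Its highest point is 138 mm above the bench. The two units stand side by side, either one on the left.
- clutch_lever (a joint): Angle of the blue clutch lever in rad, otherwise the same as the red one: 0 at rest. To be left alone.
- glue_bottle: White glue bottle with green cap, 62 mm across, 165 mm tall, standing behind the units. Origin: centre of its underside.
- screw_jar: Amber glass jar with dark lid, 60 mm across, 75 mm tall, behind the units. Origin: centre of its underside.
- hammer: Hammer lying behind the units, 260 mm long along its x, 26 mm high, head at +x. Origin: underside, near mid length.
- chisel: Chisel with wooden handle lying in front of the units, 250 mm long along its x, 28 mm high. Origin: underside, near mid length.
- tape_measure: Yellow tape measure lying in front of the units, 70 x 66 x 36 mm. Origin: centre of its underside.
- offcut: Pale wood offcut 120 x 50 x 30 mm at the left. Origin: centre of its underside.
- collar: Steel ring 30 mm across, 14 mm high, lying on the brake unit's foot beyond the bar. Origin: centre of its underside.
- wedge: Dark wood slip 30 x 60 x 12 mm lying on the clutch unit's foot beyond the bar. Origin: centre of its underside.

How it is judged:
On the way, in this order (a step that is already met when the one before it is completed fails the run):
1. the red lever is pressed up to its stop (within 0.025 rad) by the fingers for 0.8 s (value of joint brake_lever above 0.275 rad and contact force between the fingers and brake_unit above 1 N), for 0.8 s.
2. the red lever is back out at rest (value of joint brake_lever below 0.04 rad), for 0.2 s.
At the end, for the whole second after the job is handed in: The red lever is back at rest (within 0.04 rad) and still, the blue lever is at rest, and every loose thing is within 20 mm of where it was (value of joint each of brake_lever, clutch_lever below 0.04 rad and velocity of joint brake_lever between -0.05 and 0.05 rad/s and distance of each of glue_bottle, screw_jar, hammer, chisel, tape_measure, offcut, collar, wedge from where it was at the start of the episode below 0.02 m); the robot touches nothing.
It fails at once if the red lever snaps back (returns faster than 2.5 rad/s) (velocity of joint brake_lever below -2.5 rad/s).
It fails at once if the red lever is forced: over 40 N on it (contact force between the fingers and brake_unit above 40 N).
It fails at once if the bar of the brake unit is touched (over 1 N) (contact force between any of the arm, the fingers and brake_bar above 1 N).
It fails at once if the red lever is taken between the fingers instead of pressed from outside (contact force between the fingers and brake_unit above 1 N and x of the grasp point in the frame of brake_press above 0.003 m).
It fails at once if the blue clutch lever is moved (over 0.04 rad), or a loose thing by more than 20 mm (value of joint clutch_lever above 0.04 rad or distance of any of glue_bottle, screw_jar, hammer, chisel, tape_measure, offcut, collar, wedge from where it was at the start of the episode above 0.02 m).
It also fails if it takes over 42 s, if anything falls off the work surface, if the arm or the gripper's body presses on something with over 40 N, if the wrist force passes 120 N, or if a joint passes its speed limit or range.

## Working session

There is one attempt and no reset: what is moved stays moved. The work goes in short steps, Python scripts to look and compute and a tool call to move; the robot and the scene stay as the last step left them, time stands still between calls to the robot, and variables do not carry over. Pictures are saved under pics/ and viewed, about 8 in all and at most 12, crops included, and the job is handed in when it is done.

Besides the shell and the picture viewer there is one more tool, called after "Request:" by a JSON object that holds its "name" and its "arguments". play_rows: Moves the arm, as the interface text tells. Its arguments: {"type":"object","properties":{"deltas":{"type":"array","items":{"type":"array","items":{"type":"number"}}},"grip_force":{"type":"number"}},"required":["deltas"]}

```bash
mkdir -p pics; python3 - <<'E'
from workcell import telemetry, vision
import cv2
for n in("side","top"):
    im=vision.grab_frame(n); cv2.imwrite(f"pics/{n}0.png",im[:,:,::-1]); c=vision.camera_info(n)
    R=cv2.Rodrigues(c["rvec"])[0]; print(n,c["mtx"],-R.T@c["tvec"].ravel() if hasattr(c["tvec"],'ravel') else c)
print(telemetry.observe())
E
```

```text
side [[451.88143642   0.         325.20995095]
 [  0.         451.88143642 197.16692029]
 [  0.           0.           1.        ]] [ 0.17420139 -0.5475992   1.00349975]
top [[427.43539117   0.         323.32554754]
 [  0.         427.43539117 202.08028129]
 [  0.           0.           1.        ]] [0.41698945 0.10712667 1.26276174]
{'clock': 0.1, 'qpos': array([-1.18919562,  0.52195532, -0.03631303,  1.59992476,  0.02119024,
        1.021067  , -0.1128048 ]), 'qd': array([ 0.00190252, -0.00053165, -0.00042669, -0.00272129, -0.00018051,
        0.00088829,  0.00011777]), 'joint_efforts': array([ 2.10933256e-03, -9.28490710e+01,  1.98339298e+00, -3.70530117e+01,
        1.81324087e-02,  5.39156361e-03,  2.37860428e-05]), 'position': array([0.27277809, 0.56202136, 0.23079226]), 'tool_rot': array([-1.50412367,  1.56982645, -1.95595822]), 'force': array([ 1.24039643,  0.83645565, -0.02653319]), 'moment': array([ 0.02000931, -0.00046811, -0.00920512]), 'grip_width': 0.0853641786673266}
```

View pics/side0.png

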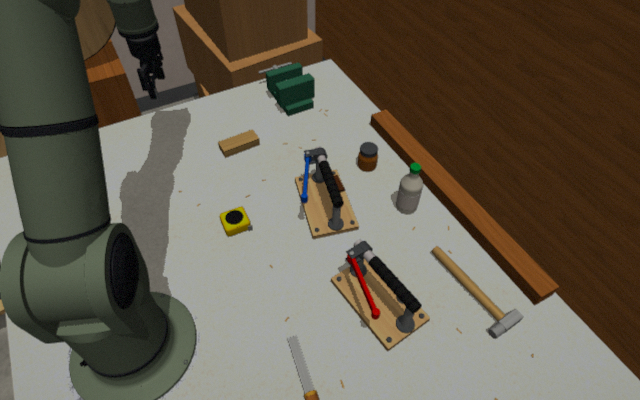

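View pics/top0.png

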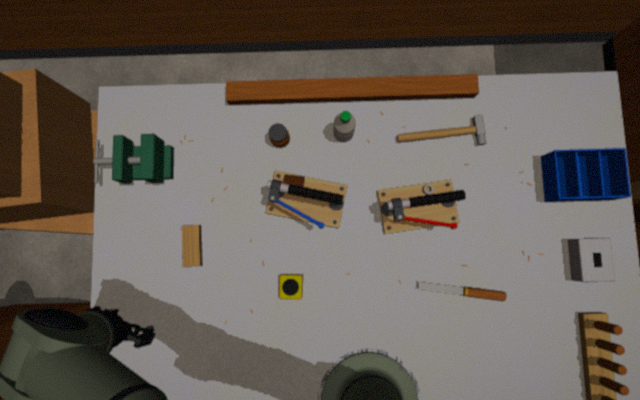

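Side view: the red lever runs from about (350,258) to its tip at (377,316). In the top view it runs from (400,217) to its tip at (455,226), so the brake unit is the right-hand one. The chisel lies in front of it at (460,290) in the top view.

```bash
cat > h.py <<'E'
import numpy as np, cv2
from workcell import telemetry, vision
def cam(n):
    c=vision.camera_info(n); R=cv2.Rodrigues(np.array(c["rvec"],float))[0]; return np.array(c["mtx"]),R,np.array(c["tvec"],float).reshape(3)
def ray(n,p):
    K,R,t=cam(n); d=R.T@np.linalg.solve(K,np.array([p[0],p[1],1.])); return -R.T@t,d
def onz(n,p,z):
    o,d=ray(n,p); return o+d*(z-o[2])/d[2]
def tri(p,q):
    P=[]
    for n in("side","top"):
        K,R,t=cam(n); P.append(K@np.c_[R,t])
    X=cv2.triangulatePoints(P[0],P[1],np.array(p,float).reshape(2,1),np.array(q,float).reshape(2,1)).ravel(); return X[:3]/X[3]
def proj(n,X):
    K,R,t=cam(n); u=K@(R@np.array(X)+t); return u[:2]/u[2]
def red(im):
    h=cv2.cvtColor(im,cv2.COLOR_RGB2HSV); m=(((h[...,0]<6)|(h[...,0]>174))&(h[...,1]>190)&(h[...,2]>70)).astype(np.uint8)
    n,l,s,c=cv2.connectedComponentsWithStats(m); k=1+np.argmax(s[1:,4]); return l==k
E
python3 - <<'E'
from h import *
E={}
for n in("side","top"):
    im=cv2.imread(f"pics/{n}0.png")[:,:,::-1].copy(); m=red(im)
    ys,xs=np.nonzero(m); P=np.c_[xs,ys].astype(float); c=P.mean(0); u=np.linalg.svd(P-c)[2][0]
    if u[1]<0:u=-u
    if n=="top" and u[0]<0:u=-u
    s=(P-c)@u; tip=P[s>s.max()-6].mean(0); root=P[s<s.min()+4].mean(0); E[n]=(tip,root)
    print(n,len(P),tip,root,"tip z.12",onz(n,tip,.12),"root z.12",onz(n,root,.12), "end",P[np.argmax(s)],P[np.argmin(s)])
print("tri tip",tri(E["side"][0],E["top"][0]),"root",tri(E["side"][1],E["top"][1]))
a=cv2.imread("pics/side0.png")[220:360,310:440]; b=cv2.imread("pics/top0.png")[165:245,365:480]
cv2.imwrite("pics/c.png",np.hstack([cv2.resize(a,(390,420),interpolation=2),cv2.resize(b,(400,420),interpolation=2)]))
E
```

```text
side 333 [375.76923077 314.51282051] [348.55555556 257.11111111] tip z.12 [ 0.48100479 -0.23471272  0.12      ] root z.12 [ 0.50267991 -0.085667    0.12      ] end [376. 318.] [348. 255.]
top 150 [453.44 225.2 ] [406.3 218.2] tip z.12 [ 0.48347408 -0.23196762  0.12      ] root z.12 [ 0.50579509 -0.10740121  0.12      ] end [456. 226.] [405. 217.]
tri tip [ 0.48321228 -0.23315687  0.11512453] root [ 0.49843031 -0.10035953  0.1451067 ]
```

View pics/c.png

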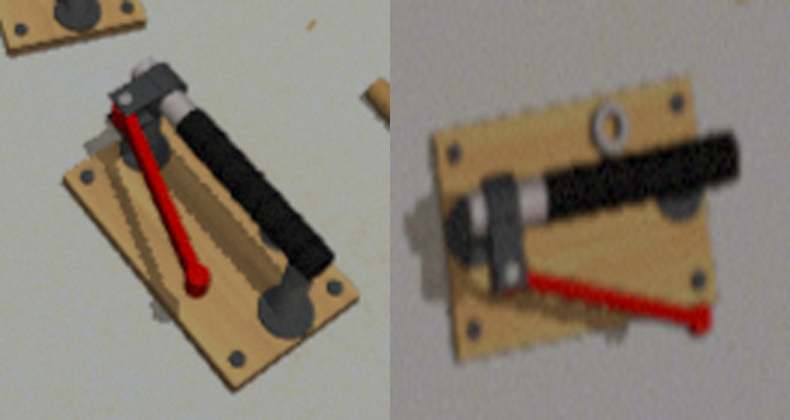

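The crop shows the pin on the fork at about (352,253) in the side view and (400,216) in the top view. The bar's free end is near (417,305) side and (464,195) top.

```bash
python3 - <<'E'
from h import *
pin=tri((352.3,253.3),(400.1,216.4)); tip=tri((375.8,314.5),(453.4,225.2)); be=tri((416,303),(463,194.5)); bn=tri((358.3,243.3),(385,207))
print("pin",pin,"top@.138",onz("top",(400.1,216.4),.138),"side@.138",onz("side",(352.3,253.3),.138)); print("tip",tip); print("bar",be,bn,np.linalg.norm(be-bn))
b0=onz("top",(463,194.5),.12);b1=onz("top",(385,207),.12);print("bar top",b0,b1)
# foot corners top at z .018
s=lambda x,y:(365+(x-390)/3.478,165+y/5.25)
C=[onz("top",s(*p),.018) for p in((436,133),(690,80),(716,308),(458,362))]; print(np.array(C).round(4)); print("centre",np.mean(C,0))
for v in(C[0]-C[1],C[3]-C[2]): print("foot y yaw",np.arctan2(-v[0],v[1]),np.linalg.norm(v))
for v in (b1-b0,): print("bar yaw",np.arctan2(-v[0],v[1]))
v=pin-tip;print("lever yaw",np.arctan2(-v[0],v[1]),np.hypot(*v[:2]))
E
```

```text
pin [ 0.50992351 -0.08855366  0.13464238] top@.138 [ 0.5096178  -0.08795823  0.138     ] side@.138 [ 0.50865338 -0.0903364   0.138     ]
tip [ 0.48327432 -0.23310759  0.11501369]
bar [ 0.56388009 -0.25826135  0.1353803 ] [ 0.54328141 -0.05557891  0.10791372] 0.20556966980485053
bar top [ 0.56530137 -0.26295086  0.12      ] [ 0.53757049 -0.0518575   0.12      ]
[[ 0.5982 -0.0484  0.018 ]
 [ 0.6219 -0.2644  0.018 ]
 [ 0.4934 -0.2779  0.018 ]
 [ 0.4697 -0.0612  0.018 ]]
centre [ 0.54579144 -0.16295341  0.018     ]
foot y yaw 0.10935162737646577 0.21726994385307002
foot y yaw 0.10896867263955029 0.21797677293050022
bar yaw 0.13061986848095028
lever yaw -0.1823077063877998 0.1469898631304864
```

```bash
python3 - <<'E'
from h import *
from scipy.spatial.transform import Rotation as Ro
s=telemetry.observe(); print(Ro.from_euler('xyz',s['tool_rot']).as_matrix().round(3),s['clock'])
for z in(.109,.12): print(onz("top",(320,225),z),onz("top",(275,190),z))
for p in((418,285),(505,296)): print("chisel",onz("top",p,.014))
E
```

```text
[[-0.     0.437  0.9  ]
 [-0.001  0.9   -0.437]
 [-1.    -0.001  0.   ]] 0.1
[0.49493999 0.12415192 0.109     ] [0.59409226 0.24442916 0.109     ]
[0.49419681 0.1239896  0.12      ] [0.59240375 0.24312011 0.12      ]
chisel [ 0.32104151 -0.15094239  0.014     ]
chisel [ 0.28336339 -0.3971757   0.014     ]
```

Request:
{"name": "play_rows", "arguments": {"deltas": [[20,-50,0,0,0,0,0],[20,-55,0,0,0,0,0],[20,-55,0,0,0,0,0],[20,-55,0,0,0,0,0],[20,-55,0,0,0,0,0],[20,-55,0,0,0,0,0]], "grip_force": 60}}

```text
clock: 0.85
position: [0.3932, 0.2354, 0.2313]
tool_rot: [0.913, 1.571, 0.462]
force: [1.2, -0.9, -0.7]
grip_width: 0.0001
```

Request:
{"name": "play_rows", "arguments": {"deltas": [[15,-53,0,0,0,4,0],[12,-53,0,0,0,4,0],[10,-53,0,0,0,4,0],[0,-53,0,0,0,3.2,0],[0,-53,0,0,0,0,0],[0,-53,0,0,0,0,0],[-4,-53,0,0,0,0,0],[-4,-54,0,0,0,0,0]]}}

```text
clock: 1.85
position: [0.4215, -0.1893, 0.2313]
tool_rot: [0.892, 1.571, 0.706]
force: [0.2, -0.0, 0.8]
grip_width: -0.0
```

Request:
{"name": "play_rows", "arguments": {"deltas": [[0,0,-30,0,0,0,0],[0,0,-35,0,0,0,0],[0,0,-35,0,0,0,0],[0,0,-34,0,0,0,0],[12,-1,0,0,0,0,0],[12,-1,0,0,0,0,0],[6,-1,0,0,0,0,0],[0,0,0,0,0,0,0]]}}

```text
clock: 2.85
position: [0.4527, -0.1908, 0.098]
tool_rot: [-0.099, 1.569, -0.285]
force: [-0.0, -0.7, -0.6]
grip_width: 0.0001
```

```bash
python3 - <<'E'
from h import *
C=[]
for n,(x,y) in(("side",(270,200)),("top",(360,140))):
    im=vision.grab_frame(n)[:,:,::-1]; C.append(cv2.resize(im[y:y+130,x:x+130],(400,400),interpolation=2))
    print(n,"tcp",proj(n,telemetry.observe()['position']))
cv2.imwrite("pics/d.png",np.hstack(C)); print(telemetry.observe()['position'],telemetry.observe()['force'])
E
```

```text
side tcp [352.59338858 308.28990278]
top tcp [436.56323127 237.82022726]
[ 0.45187543 -0.19073999  0.09772892] [-0.89101851 -0.67273749 -0.16438074]
```

View pics/d.png

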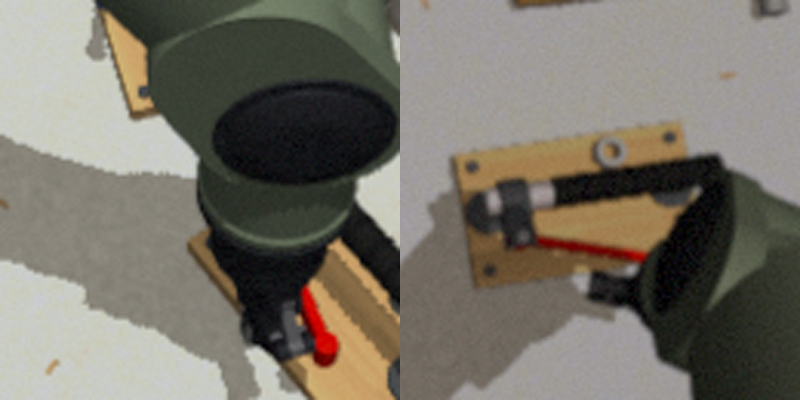

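The closed fingers are down in front of the lever, with a small gap to the red blade. In the side view the tip is near (376,313) and the fingers near (362,307). I'll advance gently.

Request:
{"name": "play_rows", "arguments": {"deltas": [[4,-0.5,0,0,0,0,0],[4,-0.5,0,0,0,0,0],[3,-0.5,0,0,0,0,0],[3,0,0,0,0,0,0],[2,0,0,0,0,0,0],[2,0,0,0,0,0,0],[2,0,0,0,0,0,0],[0,0,0,0,0,0,0]]}}

```text
clock: 3.95
position: [0.472, -0.1922, 0.0973]
tool_rot: [-0.39, 1.571, -0.576]
force: [-2.0, 0.2, -0.3]
grip_width: -0.0002
```

Request:
{"name": "play_rows", "arguments": {"deltas": [[2,-0.2,0,0,0,1,0],[2,-0.2,0,0,0,1,0],[2,-0.2,0,0,0,1,0],[2,-0.2,0,0,0,1,0],[2,-0.2,0,0,0,1,0],[2,-0.2,0,0,0,1,0],[2,-0.2,0,0,0,1,0],[0,0,0,0,0,0,0]]}}

```text
clock: 4.95
position: [0.4859, -0.1937, 0.0973]
tool_rot: [-2.657, 1.571, -2.721]
force: [-4.4, -2.6, -0.8]
grip_width: 0.0001
```

```bash
python3 - <<'E'
from h import *
for n in("side","top"):
    im=vision.grab_frame(n); m=red(im); ys,xs=np.nonzero(m); P=np.c_[xs,ys].astype(float); c=P.mean(0);u=np.linalg.svd(P-c)[2][0]
    if u[1]<0:u=-u
    s=(P-c)@u; tip=P[s>s.max()-6].mean(0); print(n,len(P),tip,onz(n,tip,.118))
print([telemetry.observe()['force'].round(2) for _ in range(3)])
E
```

```text
side 42 [382.63636364 312.48484848] [ 0.49699037 -0.23701549  0.118     ]
top 46 [417.72222222 217.88888889] [ 0.505907 -0.138374  0.118   ]
[array([-3.35, -1.67, -1.1 ]), array([-3.35, -1.67, -1.1 ]), array([-3.35, -1.67, -1.1 ])]
```

Request:
{"name": "play_rows", "arguments": {"deltas": [[2,-0.2,0,0,0,1,0],[2,-0.2,0,0,0,1,0],[2,-0.2,0,0,0,1,0],[2,-0.2,0,0,0,1,0],[2,-0.2,0,0,0,1,0],[2,-0.2,0,0,0,1,0],[1,-0.2,0,0,0,1,0],[0,0,0,0,0,0,0]]}}

```text
clock: 6.05
position: [0.4987, -0.1953, 0.0973]
tool_rot: [-2.442, 1.57, -2.384]
force: [-4.0, -4.6, -1.2]
grip_width: 0.0002
```

Request:
{"name": "play_rows", "arguments": {"deltas": [[1,-0.2,0,0,0,1,0],[1,-0.2,0,0,0,1,0],[1,-0.2,0,0,0,0.5,0],[0.5,0,0,0,0,0,0],[0,0,0,0,0,0,0]]}}

```text
clock: 6.68
position: [0.5022, -0.1956, 0.0973]
tool_rot: [2.919, 1.57, 3.021]
force: [-5.0, -2.1, 0.7]
grip_width: -0.0001
```

Request:
{"name": "play_rows", "arguments": {"deltas": [[0.7,0,0,0,0,0,0],[0.7,0,0,0,0,0,0],[0,0,0,0,0,0,0]]}}

```text
clock: 7.05
position: [0.5036, -0.1955, 0.0972]
tool_rot: [2.793, 1.57, 2.895]
force: [-4.7, -2.6, 0.5]
grip_width: 0.0001
```

Request:
{"name": "play_rows", "arguments": {"deltas": [[0.7,0,0,0,0,0,0],[0,0,0,0,0,0,0]]}}

```text
clock: 7.3
position: [0.5043, -0.1955, 0.0973]
tool_rot: [2.672, 1.57, 2.774]
force: [-4.6, -2.4, 1.4]
grip_width: -0.0
```

Request:
{"name": "play_rows", "arguments": {"deltas": [[0.7,0,0,0,0,0,0],[0,0,0,0,0,0,0]]}}

```text
clock: 7.55
position: [0.5049, -0.1954, 0.0973]
tool_rot: [2.605, 1.57, 2.706]
force: [-5.0, -1.5, 0.9]
grip_width: 0.0002
```

Request:
{"name": "play_rows", "arguments": {"deltas": [[0.5,0,0,0,0,0,0],[0,0,0,0,0,0,0]]}}

```text
clock: 7.8
position: [0.505, -0.1954, 0.0972]
tool_rot: [2.742, 1.569, 2.843]
force: [-8.3, -1.4, 2.2]
grip_width: -0.0003
```

Request:
{"name": "play_rows", "arguments": {"deltas": [[0.5,0,0,0,0,0,0],[0,0,0,0,0,0,0]]}}

```text
clock: 8.05
position: [0.5052, -0.1954, 0.0972]
tool_rot: [2.774, 1.569, 2.875]
force: [-9.7, -0.7, 4.6]
grip_width: -0.0002
```

The force rises from 5 to 9.7 N while the position has stopped advancing, so the lever is on its stop, close to the predicted x of 0.5045. I'll hold it there and check with the cameras.

Request:
{"name": "play_rows", "arguments": {"deltas": [[0.3,0,0,0,0,0,0],[0,0,0,0,0,0,0],[0,0,0,0,0,0,0],[0,0,0,0,0,0,0],[0,0,0,0,0,0,0],[0,0,0,0,0,0,0],[0,0,0,0,0,0,0],[0,0,0,0,0,0,0]]}}

```text
clock: 9.05
position: [0.5053, -0.1954, 0.0972]
tool_rot: [2.789, 1.568, 2.891]
force: [-11.6, -1.2, 5.7]
grip_width: 0.0001
```

```bash
python3 - <<'E'
from h import *
C=[]
for n,(x,y) in(("side",(310,220)),("top",(360,140))):
    im=vision.grab_frame(n); C.append(cv2.resize(im[y:y+130,x:x+130,::-1],(400,400),interpolation=2))
    m=red(im); ys,xs=np.nonzero(m); P=np.c_[xs,ys].astype(float);print(n,len(P),P[P[:,1]>P[:,1].max()-6].mean(0),onz(n,P[P[:,1]>P[:,1].max()-6].mean(0),.12),P[np.argmax(ys)])
    for th in(0,.2,.275,.3):
        a=.113-.3+th; T=np.array([.508+.15*np.sin(a),-.088-.15*np.cos(a),.12]); print(th,T.round(3),proj(n,T).round(1))
cv2.imwrite("pics/e.png",np.hstack(C)); print(telemetry.observe()['position'],telemetry.observe()['force'])
E
```

```text
side 65 [355.5        264.85714286] [ 0.50607608 -0.11092395  0.12      ] [357. 268.]
0 [ 0.48  -0.235  0.12 ] [375.6 315. ]
0.2 [ 0.51  -0.238  0.12 ] [388.1 309.7]
0.275 [ 0.521 -0.237  0.12 ] [392.4 307.2]
0.3 [ 0.525 -0.237  0.12 ] [393.7 306.3]
top 47 [412.         214.95744681] [ 0.51405638 -0.12308337  0.12      ] [405. 217.]
0 [ 0.48  -0.235  0.12 ] [454.8 226.4]
0.2 [ 0.51  -0.238  0.12 ] [455.1 215.3]
0.275 [ 0.521 -0.237  0.12 ] [454.6 211.1]
0.3 [ 0.525 -0.237  0.12 ] [454.3 209.7]
[ 0.50528904 -0.19538823  0.0972107 ] [-12.12665694   0.06220609   5.95558102]
```

View pics/e.png

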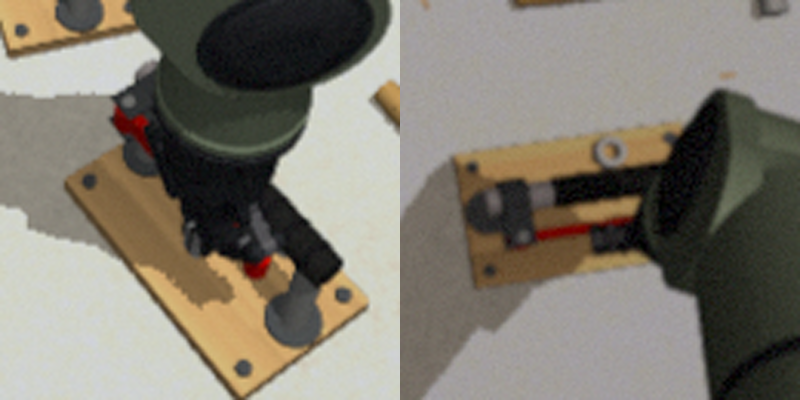

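The visible red tip at (393.5,307) in the side view matches the position predicted at 0.30 rad (393.7,306.3). In the top view the lever lies parallel to the bar with a gap left between them. I'll hold a bit longer, then ease back.

Request:
{"name": "play_rows", "arguments": {"deltas": [[0,0,0,0,0,0,0],[0,0,0,0,0,0,0],[0,0,0,0,0,0,0],[-1,0,0,0,0,0,0],[-1,0,0,0,0,0,0],[-1.5,0.2,0,0,0,-1,0],[-2,0.2,0,0,0,-1,0],[-2,0.2,0,0,0,-1,0]]}}

```text
clock: 10.15
position: [0.4987, -0.1951, 0.0973]
tool_rot: [-3.114, 1.57, -3.065]
force: [-4.1, -2.7, -0.5]
grip_width: 0.0003
```

Request:
{"name": "play_rows", "arguments": {"deltas": [[-2,0.2,0,0,0,-1,0],[-2,0.2,0,0,0,-1,0],[-2,0.2,0,0,0,-1,0],[-2,0.2,0,0,0,-1,0],[-2,0.2,0,0,0,-1,0],[-2,0.2,0,0,0,-1,0],[-2,0.2,0,0,0,-1,0],[-2,0.2,0,0,0,-1,0]]}}

```text
clock: 11.15
position: [0.483, -0.193, 0.0973]
tool_rot: [1.424, 1.57, 1.333]
force: [-2.5, 2.2, 0.1]
grip_width: -0.0001
```

Request:
{"name": "play_rows", "arguments": {"deltas": [[-2,0.2,0,0,0,-1,0],[-2,0.2,0,0,0,-1,0],[-2,0.2,0,0,0,-1,0],[-1.5,0.2,0,0,0,-1,0],[-1.5,0,0,0,0,-1,0],[-1.5,0,0,0,0,-1,0],[-1.5,0,0,0,0,0,0],[-1.5,0,0,0,0,0,0]]}}

```text
clock: 12.15
position: [0.4696, -0.1928, 0.0974]
tool_rot: [-0.403, 1.57, -0.599]
force: [-0.3, -0.4, -0.7]
grip_width: 0.0003
```

The force is back to zero just past the rest position. Next I'll move clear and up, then check.

Request:
{"name": "play_rows", "arguments": {"deltas": [[-2,0,0,0,0,0,0],[-4,0,0,0,0,0,0],[-10,0,0,0,0,0,0],[-20,3,0,0,0,0,0],[-10,3,30,0,0,0,0],[0,0,40,0,0,0,0],[0,0,40,0,0,0,0],[0,0,30,0,0,0,0]]}}

```text
clock: 13.15
position: [0.423, -0.1867, 0.2389]
tool_rot: [0.067, 1.57, -0.129]
force: [-0.7, 0.4, -0.8]
grip_width: -0.0
```

Request:
{"name": "play_rows", "arguments": {"deltas": [[0,50,0,0,0,0,0],[0,50,0,0,0,0,0],[8,50,0,0,0,0,0],[0,50,0,0,0,0,0],[0,50,0,0,0,0,0],[0,50,0,0,0,0,0],[0,0,0,0,0,0,0],[0,0,0,0,0,0,0]]}}

```text
clock: 14.15
position: [0.4311, 0.1127, 0.2372]
tool_rot: [-1.983, 1.57, -2.178]
force: [-0.0, 0.3, -0.0]
grip_width: 0.0003
```

```bash
python3 - <<'E'
from h import *
for n in("side","top"):
    im=vision.grab_frame(n); cv2.imwrite(f"pics/{n}1.png",im[:,:,::-1])
    m=red(im); ys,xs=np.nonzero(m); P=np.c_[xs,ys].astype(float); c=P.mean(0);u=np.linalg.svd(P-c)[2][0]
    u*=np.sign(u[1]); s=(P-c)@u; print(n,len(P),P[s>s.max()-6].mean(0))
o=telemetry.observe();print(o['clock'],o['position'],o['force'])
E
```

```text
side 335 [375.64285714 314.5952381 ]
top 155 [453.4 225.2]
14.25 [0.43131246 0.11224046 0.23724752] [ 0.80944452  0.30283797 -0.5028151 ]
```

View pics/top1.png

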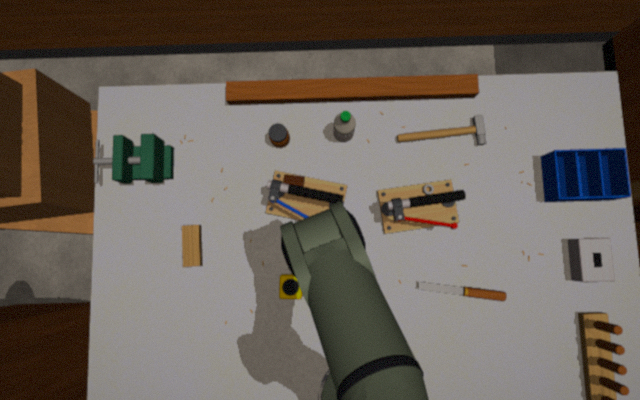

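The red lever's tip is back at (453.4,225.2) in the top view, its starting pixel. All the loose things are in place and the arm is clear above the bench.

```bash
python3 -c "
from workcell import workorder; print(workorder.job_done())"
```

```text
the job is handed in; nothing more can be done
None
```

I pressed the red brake lever to its stop with the sides of the shut fingers, held it there, eased it back to rest and moved clear. The job is handed in at about 14.3 s of the 42 s allowed; it reported no verdict.

- **At the stop:** the lever was held for about 1.5 s. The measured force was about 12 N along the push (about 13.5 N in all). The tip in the side view matched the predicted stop position to within a pixel. A gap to the bar was visible, and nothing in the readings suggested the bar was touched.
- **Return:** I followed the lever back at about 0.15 rad/s, and the contact force fell to zero at the rest position.
- **Last check:** the red lever's tip was back at its starting pixel in both views, to within 0.2 px. By eye in the top view, the loose things were where they started. The blue lever looked at rest, though the arm partly hid it. The arm was touching nothing.

No check failed. The lever and bar positions measured from the images agreed with the given sizes to within a few millimetres, apart from triangulated heights on the bar and the lever's pin end, which were up to 25 mm off; I used the heights from the text there.

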